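Pack the wheel flanges into their cartons

TASK

Pack the four round steel wheel flanges away: put each one, hub up, into the open carton made for its size (smallest flange in the smallest carton, and so on up to the largest in the largest), lying flat on the carton's floor. Lower them in rather than dropping them, and leave the two square-footed pieces where they stand.

Things in the scene. Friction and masses are not known exactly. Their poses are not given: they have to be found in the camera images.
- flange_46: Round wheel flange of bare steel, the smallest of four: a round foot disc 46 mm in diameter and 10 mm thick, with a plain upright round hub 28 mm in diameter on its centre, from 10 mm up to 46 mm above its underside (the hub is the same on all; grip it there). Loose, about 250 g. Origin at the centre of its underside, z up along the hub; belongs in carton_62.
- flange_60: Round wheel flange of bare steel, the second smallest of four: a round foot disc 60 mm in diameter and 10 mm thick, with a plain upright round hub 28 mm in diameter on its centre, from 10 mm up to 46 mm above its underside (the hub is the same on all; grip it there). Loose, about 330 g. Origin at the centre of its underside, z up along the hub; belongs in carton_76.
- flange_74: Round wheel flange of bare steel, the second largest of four: a round foot disc 74 mm in diameter and 10 mm thick, with a plain upright round hub 28 mm in diameter on its centre, from 10 mm up to 46 mm above its underside (the hub is the same on all; grip it there). Loose, about 420 g. Origin at the centre of its underside, z up along the hub; belongs in carton_90.
- flange_88: Round wheel flange of bare steel, the largest of four: a round foot disc 88 mm in diameter and 10 mm thick, with a plain upright round hub 28 mm in diameter on its centre, from 10 mm up to 46 mm above its underside (the hub is the same on all; grip it there). Loose, about 550 g. Origin at the centre of its underside, z up along the hub; belongs in carton_104.
- carton_62: Open square cardboard carton, the smallest of four: 62 mm square inside, 70 mm outside, walls 4 mm thick and 16 mm high, floor 4 mm thick. Fixed to the table. Origin at the centre of its underside, x and y along its sides, z up; made for flange_46, with 8 mm to spare on each side.
- carton_76: Open square cardboard carton, the second smallest of four: 76 mm square inside, 84 mm outside, walls 4 mm thick and 16 mm high, floor 4 mm thick. Fixed to the table. Origin at the centre of its underside, x and y along its sides, z up; made for flange_60, with 8 mm to spare on each side.
- carton_90: Open square cardboard carton, the second largest of four: 90 mm square inside, 98 mm outside, walls 4 mm thick and 16 mm high, floor 4 mm thick. Fixed to the table. Origin at the centre of its underside, x and y along its sides, z up; made for flange_74, with 8 mm to spare on each side.
- carton_104: Open square cardboard carton, the largest of four: 104 mm square inside, 112 mm outside, walls 4 mm thick and 16 mm high, floor 4 mm thick. Fixed to the table. Origin at the centre of its underside, x and y along its sides, z up; made for flange_88, with 8 mm to spare on each side.
- square_58: Square-footed steel fixture foot, not a wheel flange: square foot plate 58 mm across and 10 mm thick with the same 28 mm hub up to 46 mm. Loose; to be left where it stands. Origin at the centre of its underside, z up.
- square_72: Square-footed steel fixture foot, not a wheel flange: square foot plate 72 mm across and 10 mm thick with the same 28 mm hub up to 46 mm. Loose; to be left where it stands. Origin at the centre of its underside, z up.
Mind the look-alikes: they are no part of the job. Leave any red look-alike of the flange_74 alone. Leave any green look-alike of the flange_60 alone.

How it is judged:
At the end, for the whole second after the job is handed in: Each round flange lies in the carton of its own size: centres within 13 mm, underside less than 8 mm above the carton's underside (floor 4 mm), hub up and upright within 0.1 rad, released and still. Both square-footed pieces are within 20 mm of where they stood (horizontal distance between flange_46 and carton_62 below 0.013 m and z of flange_46 in the frame of carton_62 between 0 and 0.008 m and angle between each of flange_46, flange_60, flange_74, flange_88's own z axis and vertical below 0.1 rad and linear speed of each of flange_46, flange_60, flange_74, flange_88 below 0.02 m/s and horizontal distance between flange_60 and carton_76 below 0.013 m and z of flange_60 in the frame of carton_76 between 0 and 0.008 m and horizontal distance between flange_74 and carton_90 below 0.013 m and z of flange_74 in the frame of carton_90 between 0 and 0.008 m and horizontal distance between flange_88 and carton_104 below 0.013 m and z of flange_88 in the frame of carton_104 between 0 and 0.008 m and distance of each of square_58, square_72 from where it was at the start of the episode below 0.02 m); the robot touches nothing.
It fails at once if a flange is dropped: it falls free, out of the fingers, at more than 0.8 m/s (a fall of over about 30 mm) ((linear speed of flange_46 above 0.8 m/s and contact force between the fingers and flange_46 below 0.05 N) or (linear speed of flange_60 above 0.8 m/s and contact force between the fingers and flange_60 below 0.05 N) or (linear speed of flange_74 above 0.8 m/s and contact force between the fingers and flange_74 below 0.05 N) or (linear speed of flange_88 above 0.8 m/s and contact force between the fingers and flange_88 below 0.05 N)).
It fails at once if square_58 is pushed or carried more than 20 mm from where it stood (distance of square_58 from where it was at the start of the episode above 0.02 m).
It fails at once if square_72 is pushed or carried more than 20 mm from where it stood (distance of square_72 from where it was at the start of the episode above 0.02 m).
It also fails if it takes over 104 s, if anything falls off the work surface, if the arm or the gripper's body presses on something with over 40 N, if the wrist force passes 120 N, or if a joint passes its speed limit or range.

ROBOT

A 6-joint arm with a two-finger parallel gripper is mounted at the origin on the work surface. World frame = base frame: x ahead of the robot, y to its left, z up, the work surface at z = 0. Lengths are in m, angles in rad, forces in N, time in s.
With the tool pointing down it reaches from about 0.375 to 0.825 m from the base axis. Payload 5.5 kg.
Tool frame: the origin (TCP) lies on the centre line of the jaws, within the pads' length; the fingertips stand 11 mm ahead of it and the grasp point (between the pads) lies 8 mm behind it; z points along the fingers, y is the direction in which the jaws open and shut (so a half turn about z gives the same grasp; the last joint's range is limited). The gripper opens to 85 mm and grips with 20 to 120 N. Pads are 22 mm wide; open, the fingers measure 114 mm over their backs; the gripper's body (76 mm by 85 mm) begins 54 mm behind the grasp point. The pads swing forward as they close: fully open they stand 13 mm farther back than shut.
Start: joints at [1.274, 0.314, -0.047, 1.21, 0, 1.571], TCP at [0.175, 0.574, 0.242] pointing down, gripper open.
Joint ranges: [-2.67, 2.67], [-0.69, 1.73], [-1.03, 1.25], [-2.08, 2.16], [-1.42, 1.45], [-3.14, 3.14]. Speed limits (rad/s): [2.39, 2.39, 3.01, 3.14, 3.14, 3.14].

INTERFACE

Orientations are given as a 3x3 rotation matrix whose columns are the frame's x, y, z axes.
In Python, from cell import bot gives the robot as it stands. The module is installed in compiled form; this text tells all that it offers.
- The arm moves only by the shell command python3 -m inch 'ROWS' [FORCE]. ROWS is JSON, a list of rows, each a list of 3 entries, a list of its own where there are three numbers: the gripper command: -1 is fully open, 1 is shut, values between are in proportion, then the shift along the tool's x, y, z in m, then the turn, a rotation vector about the tool's x, y, z in degrees. A call has 1 to 5 rows; each row shifts and turns the commanded pose from where the row before left it, along the tool's axes as they then stand; what a row does not reach is not made up. A row lasts 1/12 s, in which the tool goes at most 41.7 mm and 7.16 degrees, less where a joint would pass 70% of its speed; a pose out of reach is approached as far as the arm can. A call with a gripper value outside its range is refused whole. The fingers move at their own pace and stop on an object; FORCE is the grip in N (left out, the last holds). Time passes only in rows, so rows that do not move let the fingers close. It gives the time, the measured TCP pose, the force and the opening at its end, in the units of the state.
- bot.observe(): the state, without advancing time (a new reading comes with each control period).
- bot.get_image(name): name is "scene" or "top"; returns a dict with "pixels" (400x640x3 uint8, red, green, blue), "range_z" (400x640 float32, m along the optical axis (not along the pixel's ray), 0 where there is no reading), "K" (3x3 intrinsics, pixels), "R" (3x3) and "t" (3): a world point X has camera coordinates R X + t. Camera axes: x right, y down, z forward; pixel columns grow to the right and rows downward; lengths in m; the calibration is good to about 2 mm. A picture is of the moment at which its call begins.
- bot.finish_job(): hands the job in, once; it reports no verdict.
Trained networks look in the newest picture that a camera, given by its name, has taken for a name from the list of things; names that differ only in an ending like _2 or _b are one class to them, and where a whole thing is asked for, a point or a joint stands for the part that bears it (a point fixed in the world has none). Each returns a list of dicts, best first, with "score" (0 to 1); they miss things now and then, are a little off and sometimes report something else, mostly with a low value. They report only what shows in the picture. A call takes as long as a camera call. They do not tell look-alikes from the thing itself.
- bot.spot_in(camera, target): "point" ([x, y, z] in m, in the coordinates of the camera as it stood for that picture, good to about 4 mm: the middle of the surface that is visible of it).
- bot.masks_of(camera, target): "pixels" (400x640 bool, what is visible of it).
The state is a dict: "time": time; "q": joint angles; "joint_vel": joint speeds; "joint_torque": joint torques, N m; "tcp_pos": TCP position; "eef_rot": TCP orientation; "wrist_force": force on the tool from outside, world axes, zero at the start; "ft_torque": the same for the moment, N m; "width": finger opening in m.
Only numpy, scipy, OpenCV 4.12 (cv2) and the standard library are available. Lean on these libraries where they do the work, as an engineer would, in place of code of your own. Each camera call takes 0.05 s, during which the arm holds its last target. There are 200 camera calls.

## Working session

There is one attempt and no reset: what is moved stays moved. The work goes in short steps, Python scripts to look and compute and a shell command to move; the robot and the scene stay as the last step left them, time stands still between calls to the robot, and variables do not carry over. Pictures are saved under pics/ and viewed, about 12 in all and at most 16, crops included, and the job is handed in when it is done.

```bash
mkdir -p pics; cat > h.py <<'E'
from cell import bot
import numpy as np, cv2
def img(n): return bot.get_image(n)
def world(im,mask=None):
    d=im["range_z"]; K=im["K"]; v,u=np.mgrid[0:400,0:640]
    c=np.stack([(u-K[0,2])/K[0,0]*d,(v-K[1,2])/K[1,1]*d,d],-1)
    return (c-im["t"])@im["R"]
def save(im,f,box=None):
    p=im["pixels"][:,:,::-1]
    if box: 
        a,b,c,d=box; p=cv2.resize(p[b:d,a:c],None,fx=3,fy=3)
    cv2.imwrite("pics/"+f,p)
E
python3 - <<'E'
from h import *
s=bot.observe(); print({k:np.round(v,3).tolist() for k,v in s.items()})
for n in("top","scene"):
    im=img(n); save(im,n+"0.png"); W=world(im); R=im["R"]; print(n,im["K"][0,0],(-R.T@im["t"]).round(3))
    for t in ["flange_46","flange_60","flange_74","flange_88","square_58","square_72","carton_62","carton_76","carton_90","carton_104"]:
        for m in bot.masks_of(n,t)[:5]:
            k=m["pixels"]; P=W[k&(im["range_z"]>0)]
            if len(P)==0: continue
            v,u=np.nonzero(k); print(t,round(m["score"],2),"px",u.mean().round(),v.mean().round(),k.sum(),"mid",np.round((P.min(0)+P.max(0))/2,3),"ext",np.round(np.ptp(P,0),3))
E
```

```text
{'time': 0.0, 'q': [1.274, 0.314, -0.048, 1.21, 0.0, 1.571], 'joint_vel': [0.0, 0.001, -0.001, -0.0, -0.001, -0.0], 'joint_torque': [-0.001, -53.959, 33.975, 0.019, -0.0, -0.0], 'tcp_pos': [0.175, 0.573, 0.241], 'eef_rot': [[-0.956, 0.292, -0.001], [0.292, 0.956, -0.002], [0.0, -0.002, -1.0]], 'wrist_force': [-0.44, 0.337, -0.048], 'ft_torque': [0.007, -0.003, 0.022], 'width': 0.085}
top 500.1891984716292 [0.325 0.042 1.358]
flange_46 0.91 px 400.0 204.0 341 mid [ 0.603 -0.177  0.026] ext [0.054 0.055 0.053]
flange_46 0.82 px 463.0 201.0 762 mid [ 0.609 -0.348  0.025] ext [0.082 0.084 0.054]
flange_46 0.76 px 375.0 165.0 352 mid [ 0.717 -0.114  0.025] ext [0.06  0.059 0.057]
flange_46 0.7 px 209.0 263.0 572 mid [0.457 0.348 0.025] ext [0.075 0.073 0.056]
flange_46 0.64 px 276.0 207.0 193 mid [0.605 0.164 0.028] ext [0.042 0.041 0.051]
flange_60 0.91 px 400.0 204.0 341 mid [ 0.603 -0.177  0.026] ext [0.054 0.055 0.053]
flange_60 0.82 px 463.0 201.0 762 mid [ 0.609 -0.348  0.025] ext [0.082 0.084 0.054]
flange_60 0.76 px 375.0 165.0 352 mid [ 0.717 -0.114  0.025] ext [0.06  0.059 0.057
[... 5375 characters left out ...]
09] ext [0.11  0.107 0.025]
carton_90 0.82 px 131.0 228.0 1350 mid [ 0.438 -0.348  0.01 ] ext [0.11  0.096 0.026]
carton_90 0.71 px 416.0 163.0 750 mid [0.599 0.339 0.01 ] ext [0.091 0.092 0.027]
carton_90 0.57 px 270.0 172.0 715 mid [0.445 0.003 0.025] ext [0.092 0.084 0.052]
carton_104 0.9 px 327.0 147.0 1577 mid [0.438 0.173 0.011] ext [0.135 0.121 0.025]
carton_104 0.83 px 203.0 205.0 1559 mid [ 0.462 -0.179  0.009] ext [0.11  0.107 0.025]
carton_104 0.82 px 131.0 228.0 1350 mid [ 0.438 -0.348  0.01 ] ext [0.11  0.096 0.026]
carton_104 0.71 px 416.0 163.0 750 mid [0.599 0.339 0.01 ] ext [0.091 0.092 0.027]
carton_104 0.57 px 270.0 172.0 715 mid [0.445 0.003 0.025] ext [0.092 0.084 0.052]
```

View pics/top0.png

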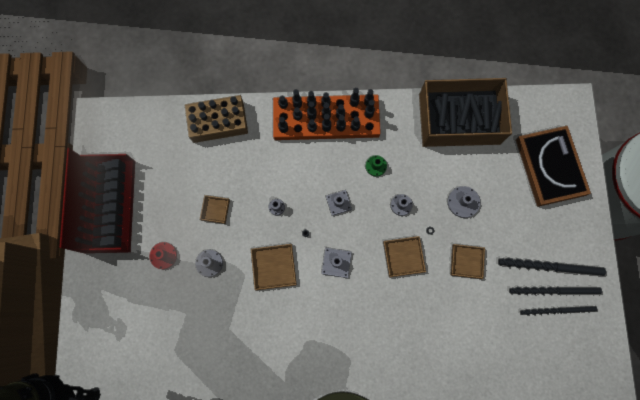

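View pics/scene0.png

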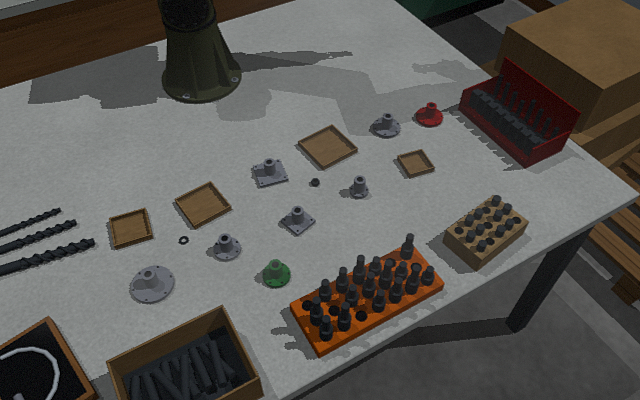

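Top-view candidates:
- **Flanges:** 46 (276,207), 60 (400,204), 74 (209,263) and 88 (463,201).
- **Look-alikes to leave:** red disc (163,256), green disc (375,165).
- **Square feet to leave:** (338,202) and (336,262).
- **Cartons:** 62 (215,209), 76 (467,261), 90 (404,256) and 104 (273,267).

Next I'll measure sizes and centres, and check the choice in a close crop.

```bash
cat >> h.py <<'E'
def ray(im,u,v,z):
    c=-im["R"].T@im["t"]; d=im["R"].T@np.linalg.inv(im["K"])@np.stack([np.ravel(u)+0.,np.ravel(v)+0.,np.ones(np.size(u))])
    return (c[:,None]+d*(z-c[2])/d[2]).T
NOM=dict(f46=(.605,.164),f60=(.603,-.177),f74=(.455,.350),f88=(.608,-.347),s58=(.616,-.006),s72=(.448,.003),
 c62=(.600,.340),c76=(.445,-.346),c90=(.461,-.177),c104=(.442,.174))
def measure(n,keys=NOM,verbose=True):
    im=img(n); W=world(im); ok=im["range_z"]>0; out={}
    for k in keys:
        r=np.hypot(*(W[...,:2]-NOM[k]).transpose(2,0,1))
        if k[0]!='c':
            m=ok&(r<.035)&(W[...,2]>.037)&(W[...,2]<.06); v,u=np.nonzero(m)
            if len(u)==0: continue
            P=ray(im,u,v,.045); c=np.median(P,0); f=ok&(r<.06)&(W[...,2]>.006)&(W[...,2]<.06)
            v,u=np.nonzero(f); F=cv2.minEnclosingCircle(ray(im,u,v,.01)[:,:2].astype(np.float32))
            print(n,k,"hub",((P.min(0)+P.max(0))/2).round(4)[:2],"ext",np.ptp(P,0).round(3)[:2],"foot circ",np.round(F[0],4),round(2*F[1]*1e3))
        else:
            hsv=cv2.cvtColor(im["pixels"],cv2.COLOR_RGB2HSV); m=ok&(r<.09)&(hsv[...,1]>70)&(hsv[...,0]<30)
            m=cv2.morphologyEx(m.astype(np.uint8),cv2.MORPH_OPEN,np.ones((3,3))); v,u=np.nonzero(m)
            if len(u)==0: continue
            q=cv2.minAreaRect(ray(im,u,v,.014)[:,:2].astype(np.float32)); print(n,k,"rect",np.round(q[0],4),np.round(np.array(q[1])*1e3),round(q[2]))
    return im
E
python3 - <<'E'
from h import *
im=measure("top"); save(im,"crop1.png",(150,150,410,290)); measure("scene")
E
```

```text
top f46 hub [0.6055 0.1648] ext [0.028 0.027] foot circ [0.602  0.1647] 115
top f60 hub [ 0.6023 -0.1782] ext [0.027 0.027] foot circ [ 0.6048 -0.174 ] 109
top f74 hub [0.4555 0.3492] ext [0.024 0.029] foot circ [0.4517 0.3476] 113
top f88 hub [ 0.606  -0.3489] ext [0.027 0.027] foot circ [ 0.6088 -0.3482] 112
top s58 hub [ 0.6135 -0.0061] ext [0.025 0.024] foot circ [ 0.6177 -0.0066] 115
top s72 hub [0.4487 0.0045] ext [0.026 0.024] foot circ [0.4472 0.0052] 116
top c62 rect [0.6023 0.3343] [70. 70.] 81
top c76 rect [ 0.4433 -0.3458] [86. 84.] 82
top c90 rect [ 0.4603 -0.1782] [98. 98.] 7
top c104 rect [0.4409 0.1737] [112. 112.] 6
scene f46 hub [0.6084 0.1616] ext [0.032 0.031] foot circ [0.6044 0.167 ] 95
scene f60 hub [ 0.6069 -0.1809] ext [0.035 0.027] foot circ [ 0.605  -0.1922] 111
scene f74 hub [0.4584 0.3459] ext [0.033 0.034] foot circ [0.4585 0.3514] 108
scene f88 hub [ 0.6098 -0.3517] ext [0.034 0.027] foot circ [ 0.6113 -0.3414] 110
scene s58 hub [ 0.6167 -0.0091] ext [0.033 0.03 ] foot circ [ 6.232e-01 -6.000e-04] 109
scene s72 hub [0.4539 0.0022] ext [0.038 0.03 ] foot circ [0.4534 0.0034] 106
scene c62 rect [0.6062 0.3286] [60. 59.] 81
scene c76 rect [ 0.4464 -0.3488] [84. 94.] 82
scene c90 rect [ 0.4631 -0.1802] [108.  99.] 6
scene c104 rect [0.4415 0.1691] [113. 104.] 5
```

View pics/crop1.png

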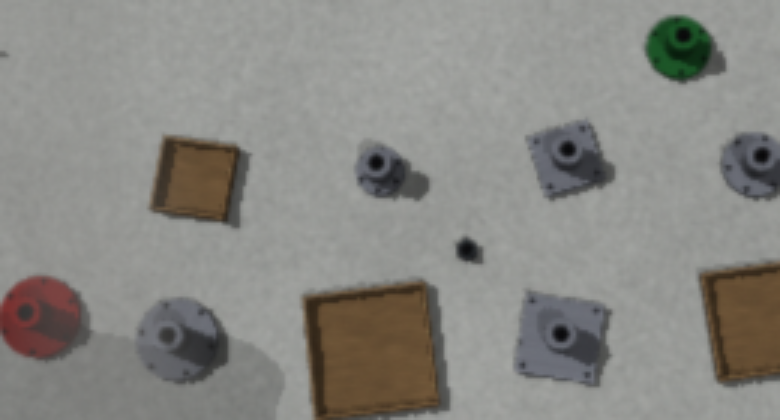

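```bash
python3 -m inch '[[-1,[0,0,0],[0,0,-7]],[-1,[0,0,0],[0,0,-7]],[-1,[0,0,0],[0,0,-3]]]' 60; python3 -c "
from h import *
s=bot.observe();print(s['eef_rot'].round(4) if hasattr(s['eef_rot'],'round') else s['eef_rot'],s['q'])"
```

```text
time: 1.45
tcp_pos: [0.1755, 0.5738, 0.2423]
eef_rot: [[-1.0, -0.005, 0.0], [-0.005, 1.0, 0.0], [-0.0, 0.0, -1.0]]
wrist_force: [0.0, 1.1, -0.8]
width: 0.086
[[-1.     -0.0055  0.    ]
 [-0.0055  1.      0.    ]
 [-0.      0.     -1.    ]] [ 1.27402933e+00  3.13528459e-01 -4.70491302e-02  1.21018759e+00
 -3.95891027e-05  1.26857802e+00]
```

The crop confirms the choice: the round grey flanges are at crop (380,170) and (180,340), the squares at (568,150) and (560,335), and the red and green decoys are distinct. Top-view carton sizes match exactly. I'll start with flange_74, which is nearest.

```bash
python3 -m inch '[[-1,[-0.028,-0.0226,0],[0,0,0]],[-1,[-0.028,-0.0226,0],[0,0,0]],[-1,[-0.028,-0.0226,0],[0,0,0]],[-1,[-0.028,-0.0226,0],[0,0,0]],[-1,[-0.028,-0.0226,0],[0,0,0]]]' >/dev/null
python3 -m inch '[[-1,[-0.028,-0.0226,0],[0,0,0]],[-1,[-0.028,-0.0226,0],[0,0,0]],[-1,[-0.028,-0.0226,0],[0,0,0]],[-1,[-0.028,-0.0226,0.02],[0,0,0]],[-1,[-0.028,-0.0226,0.03],[0,0,0]]]' >/dev/null
python3 -m inch '[[-1,[0,0,0.04],[0,0,0]],[-1,[0,0,0.04],[0,0,0]],[-1,[0,0,0.02],[0,0,0]],[-1,[0,0,0],[0,0,0]]]'
python3 - <<'E'
from h import *
save(img("scene"),"s1.png",(280,50,500,200)); save(img("top"),"t1.png",(140,180,340,310))
E
```

```text
time: 2.62
tcp_pos: [0.4493, 0.3473, 0.0905]
eef_rot: [[-1.0, 0.001, -0.007], [0.001, 1.0, -0.005], [0.007, -0.005, -1.0]]
wrist_force: [-0.9, -0.9, 1.0]
width: 0.0854
```

View pics/s1.png

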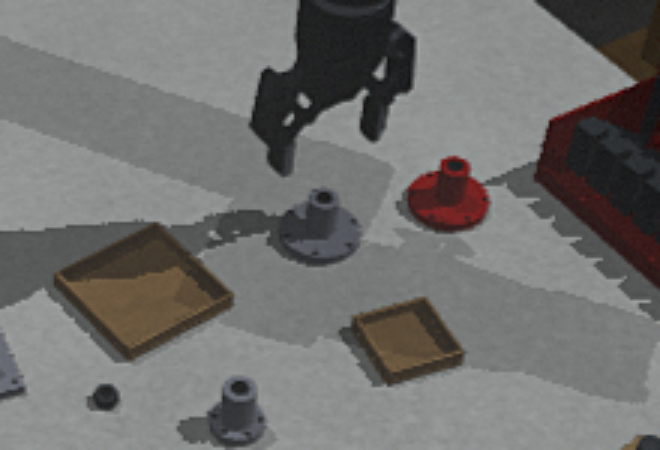

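The gripper hangs above flange_74 at crop (320,225), with the jaws either side of the hub and the red look-alike clear to the right. I'll descend and grip.

```bash
python3 -m inch '[[-1,[-0.003,0,0.02],[0,0,0]],[-1,[0,0,0.02],[0,0,0]],[-1,[0,0,0.015],[0,0,0]],[-1,[0,0,0.009],[0,0,0]],[-1,[0,0,0],[0,0,0]]]'
python3 -m inch '[[-0.2,[0,0,0],[0,0,0]],[-0.2,[0,0,0],[0,0,0]],[-0.2,[0,0,0],[0,0,0]]]'
```

```text
time: 3.13
tcp_pos: [0.4555, 0.3506, 0.0319]
eef_rot: [[-1.0, -0.0, 0.0], [-0.0, 1.0, 0.0], [-0.0, 0.0, -1.0]]
wrist_force: [-0.1, -0.2, -0.5]
width: 0.0853
time: 3.38
tcp_pos: [0.4564, 0.3511, 0.0332]
eef_rot: [[-1.0, -0.0, 0.002], [-0.0, 1.0, 0.002], [-0.002, 0.002, -1.0]]
wrist_force: [-0.4, -0.3, -0.4]
width: 0.0523
```

```bash
python3 -m inch '[[-0.2,[0,-0.003,0.006],[0,0,0]],[-0.2,[0,0,0],[0,0,0]],[1,[0,0,0],[0,0,0]],[1,[0,0,0],[0,0,0]],[1,[0,0,0],[0,0,0]]]' 70
python3 -m inch '[[1,[0,0,0],[0,0,0]],[1,[0,0,0],[0,0,0]],[1,[0,0,-0.01],[0,0,0]],[1,[0,0,-0.01],[0,0,0]],[1,[0,0,0],[0,0,0]]]'
```

```text
time: 3.8
tcp_pos: [0.4554, 0.3474, 0.026]
eef_rot: [[-1.0, 0.0, -0.0], [0.0, 1.0, 0.0], [0.0, 0.0, -1.0]]
wrist_force: [-1.1, -0.7, 2.7]
width: 0.0264
time: 4.22
tcp_pos: [0.4563, 0.3478, 0.0475]
eef_rot: [[-1.0, 0.0, 0.002], [0.0, 1.0, 0.001], [-0.002, 0.001, -1.0]]
wrist_force: [0.6, 0.0, -4.6]
width: 0.0262
```

```bash
python3 -m inch '[[1,[0,0,-0.035],[0,0,0]],[1,[0,0,-0.035],[0,0,0]],[1,[0,-0.01,-0.015],[0,0,0]],[1,[0,-0.025,0],[0,0,0]],[1,[0,-0.035,0],[0,0,0]]]'
python3 -m inch '[[1,[0,-0.035,0],[0,0,0]],[1,[0,-0.035,0],[0,0,0]],[1,[0,-0.035,0],[0,0,0]],[1,[0,-0.035,0],[0,0,0]],[1,[0,-0.035,0],[0,0,0]]]'
python3 -m inch '[[1,[0,-0.035,0],[0,0,0]],[1,[0,-0.035,0],[0,0,0]],[1,[0,-0.035,0],[0,0,0]],[1,[0,-0.035,0],[0,0,0]],[1,[0,-0.035,0],[0,0,0]]]'
python3 -m inch '[[1,[-0.005,-0.035,0],[0,0,0]],[1,[0,-0.035,0],[0,0,0]],[1,[0,-0.025,0],[0,0,0]],[1,[0,-0.0125,0],[0,0,0]],[1,[0,0,0],[0,0,0]]]'
python3 -m inch '[[1,[0,0,0],[0,0,0]],[1,[0,0,0],[0,0,0]],[1,[0,0,0],[0,0,0]]]'
```

```text
time: 4.63
tcp_pos: [0.457, 0.2792, 0.1326]
eef_rot: [[-1.0, -0.003, 0.004], [-0.003, 1.0, 0.003], [-0.004, 0.003, -1.0]]
wrist_force: [0.1, -0.4, -4.7]
width: 0.0262
time: 5.05
tcp_pos: [0.455, 0.1006, 0.1308]
eef_rot: [[-1.0, -0.0, 0.0], [-0.0, 1.0, -0.0], [-0.0, -0.0, -1.0]]
wrist_force: [1.1, 0.2, -4.4]
width: 0.0263
time: 5.47
tcp_pos: [0.455, -0.0745, 0.1309]
eef_rot: [[-1.0, 0.0, 0.001], [0.0, 1.0, -0.0], [-0.001, -0.0, -1.0]]
wrist_force: [1.1, 0.7, -4.9]
width: 0.026
time: 5.88
tcp_pos: [0.4604, -0.1828, 0.1307]
eef_rot: [[-1.0, 0.004, 0.0], [0.004, 1.0, -0.001], [-0.0, -0.001, -1.0]]
wrist_force: [0.5, 0.5, -3.7]
width: 0.0261
time: 6.13
tcp_pos: [0.4601, -0.179, 0.1305]
eef_rot: [[-1.0, -0.001, -0.0], [-0.001, 1.0, 0.001], [0.0, 0.001, -1.0]]
wrist_force: [-0.0, 1.2, -4.6]
width: 0.0264
```

```bash
python3 -m inch '[[1,[-0.0015,0,0.02],[0,0,0]],[1,[0,0,0.03],[0,0,0]],[1,[0,0,0.02],[0,0,0]],[1,[0,0,0],[0,0,0]],[1,[0,0,0],[0,0,0]]]'
python3 - <<'E'
from h import *
save(img("scene"),"s2.png",(110,110,310,260))
E
```

```text
time: 6.55
tcp_pos: [0.4607, -0.1789, 0.06]
eef_rot: [[-1.0, -0.001, -0.003], [-0.001, 1.0, 0.001], [0.003, 0.001, -1.0]]
wrist_force: [0.3, 0.1, -4.4]
width: 0.0261
```

View pics/s2.png

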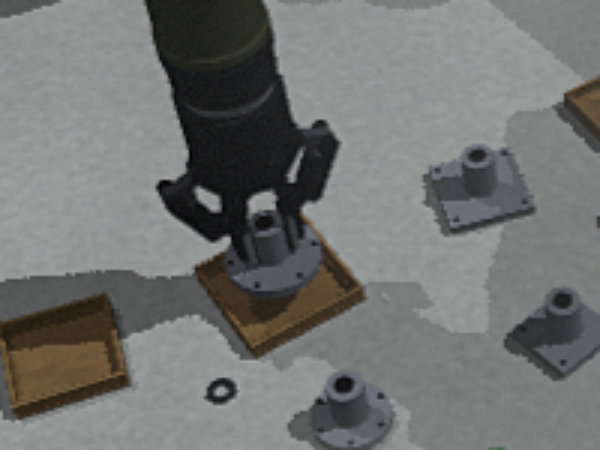

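The flange hangs level over carton_90, at crop (275,265) with the carton at (280,285). The offset fits its roughly 30 mm height, so I'll lower it.

```bash
python3 -m inch '[[1,[0,0,0.012],[0,0,0]],[1,[0,0,0.01],[0,0,0]],[1,[0,0,0.005],[0,0,0]],[1,[0,0,0],[0,0,0]],[1,[0,0,0],[0,0,0]]]'
python3 -m inch '[[1,[0,0,0.002],[0,0,0]],[1,[0,0,0.001],[0,0,0]],[1,[0,0,0],[0,0,0]],[1,[0,0,0],[0,0,0]]]'
```

```text
time: 7.02
tcp_pos: [0.4618, -0.1802, 0.0339]
eef_rot: [[-1.0, 0.0, -0.0], [0.0, 1.0, 0.0], [0.0, 0.0, -1.0]]
wrist_force: [-0.3, -1.0, -4.8]
width: 0.0263
time: 7.35
tcp_pos: [0.4619, -0.1803, 0.0308]
eef_rot: [[-1.0, 0.0, 0.0], [0.0, 1.0, -0.0], [-0.0, -0.0, -1.0]]
wrist_force: [0.4, 0.3, -3.4]
width: 0.0265
```

```bash
python3 -m inch '[[1,[0,0,0.001],[0,0,0]],[1,[0,0,0],[0,0,0]],[0.1,[0,0,0],[0,0,0]],[-0.2,[0,0,0],[0,0,0]],[-0.2,[0,0,0],[0,0,0]]]'
python3 -m inch '[[-0.2,[0,0,0],[0,0,0]],[-0.2,[0,0,-0.02],[0,0,0]],[-0.2,[0,0,-0.03],[0,0,0]],[-0.2,[0,0,-0.04],[0,0,0]],[-0.2,[0,0,0],[0,0,0]]]'
```

```text
time: 7.77
tcp_pos: [0.4623, -0.1805, 0.03]
eef_rot: [[-1.0, 0.0, 0.001], [0.0, 1.0, -0.0], [-0.001, -0.0, -1.0]]
wrist_force: [-0.3, 0.2, -0.1]
width: 0.0514
time: 8.18
tcp_pos: [0.466, -0.1819, 0.1262]
eef_rot: [[-1.0, 0.0, 0.009], [0.0, 1.0, -0.004], [-0.009, -0.004, -1.0]]
wrist_force: [1.9, -0.7, 0.6]
width: 0.0513
```

```bash
python3 -m inch '[[-0.2,[-0.03,0,0],[0,0,0]],[-0.2,[-0.037,0,0],[0,0,0]],[-0.2,[-0.037,0,0],[0,0,0]],[-0.2,[-0.025,0,0],[0,0,0]],[-0.2,[-0.0125,0,0],[0,0,0]]]'
python3 -m inch '[[-0.2,[0,0,0.02],[0,0,0]],[-0.2,[0,0,0.02],[0,0,0]],[-0.2,[0,0,0.015],[0,0,0]],[-0.2,[0,0,0],[0,0,0]],[-0.2,[0,0,0],[0,0,0]]]'
```

```text
time: 8.6
tcp_pos: [0.607, -0.1803, 0.1196]
eef_rot: [[-1.0, -0.001, 0.003], [-0.001, 1.0, -0.0], [-0.003, -0.0, -1.0]]
wrist_force: [-0.2, 1.0, -0.7]
width: 0.0511
time: 9.02
tcp_pos: [0.6026, -0.18, 0.0639]
eef_rot: [[-1.0, 0.0, -0.002], [0.0, 1.0, 0.001], [0.002, 0.001, -1.0]]
wrist_force: [0.5, -1.2, 0.1]
width: 0.0516
```

```bash
python3 -m inch '[[-0.2,[-0.001,0,0.02],[0,0,0]],[-0.2,[0,0,0.012],[0,0,0]],[-0.2,[0,0,0.006],[0,0,0]],[-0.2,[0,0,0],[0,0,0]],[-0.2,[0,0,0],[0,0,0]]]'
python3 -m inch '[[1,[0,0,0],[0,0,0]],[1,[0,0,0],[0,0,0]],[1,[0,0,0],[0,0,0]],[1,[0,0,0],[0,0,0]],[1,[0,0,0],[0,0,0]]]'
python3 -m inch '[[1,[0,0,-0.01],[0,0,0]],[1,[0,0,-0.02],[0,0,0]],[1,[0,0,-0.03],[0,0,0]],[1,[0,0,-0.03],[0,0,0]],[1,[0,0,0],[0,0,0]]]'
```

```text
time: 9.43
tcp_pos: [0.6042, -0.1803, 0.0269]
eef_rot: [[-1.0, 0.0, -0.0], [0.0, 1.0, 0.0], [0.0, 0.0, -1.0]]
wrist_force: [0.7, 0.5, 0.3]
width: 0.0512
time: 9.85
tcp_pos: [0.6051, -0.1807, 0.0279]
eef_rot: [[-1.0, 0.0, 0.002], [0.0, 1.0, -0.001], [-0.002, -0.001, -1.0]]
wrist_force: [-1.1, -1.1, 6.3]
width: 0.0262
time: 10.27
tcp_pos: [0.6077, -0.1812, 0.1231]
eef_rot: [[-1.0, 0.0, 0.008], [0.0, 1.0, -0.002], [-0.008, -0.002, -1.0]]
wrist_force: [2.2, -0.1, -2.7]
width: 0.0258
```

```bash
python3 -m inch '[[1,[0.02,-0.02,0],[0,0,0]],[1,[0.028,-0.03,0],[0,0,0]],[1,[0.028,-0.03,0],[0,0,0]],[1,[0.028,-0.03,0],[0,0,0]],[1,[0.028,-0.03,0],[0,0,0]]]'
python3 -m inch '[[1,[0.018,-0.018,0],[0,0,0]],[1,[0.01,-0.0085,0.015],[0,0,0]],[1,[0,0,0.02],[0,0,0]],[1,[0,0,0.02],[0,0,0]],[1,[0,0,0],[0,0,0]]]'
python3 -m inch '[[1,[0,0,0],[0,0,0]],[1,[0,0,0],[0,0,0]]]'
```

```text
time: 10.68
tcp_pos: [0.4703, -0.3206, 0.116]
eef_rot: [[-1.0, -0.001, -0.001], [-0.001, 1.0, 0.001], [0.001, 0.001, -1.0]]
wrist_force: [1.0, 0.4, -4.2]
width: 0.0261
time: 11.1
tcp_pos: [0.4409, -0.3448, 0.0575]
eef_rot: [[-1.0, 0.001, -0.006], [0.001, 1.0, 0.005], [0.006, 0.005, -1.0]]
wrist_force: [-1.1, 0.8, -4.7]
width: 0.026
time: 11.27
tcp_pos: [0.4445, -0.3467, 0.0621]
eef_rot: [[-1.0, -0.0, -0.0], [-0.0, 1.0, 0.0], [0.0, 0.0, -1.0]]
wrist_force: [0.2, -0.4, -3.5]
width: 0.0259
```

```bash
python3 -m inch '[[1,[0,0,0.014],[0,0,0]],[1,[0,0,0.01],[0,0,0]],[1,[0,0,0.005],[0,0,0]],[1,[0,0,0.001],[0,0,0]],[1,[0,0,0],[0,0,0]]]'
python3 -m inch '[[1,[0,0,0.0005],[0,0,0]],[1,[0,0,0],[0,0,0]],[1,[0,0,0],[0,0,0]]]'
```

```text
time: 11.68
tcp_pos: [0.4445, -0.3467, 0.032]
eef_rot: [[-1.0, -0.0, 0.0], [-0.0, 1.0, -0.0], [-0.0, -0.0, -1.0]]
wrist_force: [0.3, -0.2, -3.6]
width: 0.0264
time: 11.93
tcp_pos: [0.4445, -0.3468, 0.0319]
eef_rot: [[-1.0, -0.0, 0.001], [-0.0, 1.0, -0.0], [-0.001, -0.0, -1.0]]
wrist_force: [-1.6, 2.1, 5.7]
width: 0.0261
```

```bash
python3 -m inch '[[0.1,[0,0,0],[0,0,0]],[-0.2,[0,0,0],[0,0,0]],[-0.2,[0,0,0],[0,0,0]],[-0.2,[0,0,0],[0,0,0]],[-0.2,[0,0,-0.02],[0,0,0]]]'
python3 -m inch '[[-0.2,[0,0,-0.03],[0,0,0]],[-0.2,[0,0,-0.03],[0,0,0]],[-0.2,[-0.02,-0.003,-0.01],[0,0,0]],[-0.2,[-0.036,0,0],[0,0,0]],[-0.2,[-0.036,0,0],[0,0,0]]]'
python3 -m inch '[[-0.2,[-0.036,0,0],[0,0,0]],[-0.2,[-0.025,0,0],[0,0,0]],[-0.2,[-0.01,0,0.01],[0,0,0]],[-0.2,[0,0,0.02],[0,0,0]],[-0.2,[0,0,0.02],[0,0,0]]]'
python3 -m inch '[[-0.2,[0,0,0],[0,0,0]],[-0.2,[0,0,0],[0,0,0]],[-0.2,[0,0,0],[0,0,0]]]'
```

```text
time: 12.35
tcp_pos: [0.4421, -0.3451, 0.0481]
eef_rot: [[-1.0, 0.0, -0.005], [0.0, 1.0, 0.003], [0.005, 0.003, -1.0]]
wrist_force: [-0.0, -0.9, -0.2]
width: 0.0514
time: 12.77
tcp_pos: [0.5376, -0.3508, 0.1231]
eef_rot: [[-1.0, 0.002, 0.002], [0.002, 1.0, -0.002], [-0.002, -0.002, -1.0]]
wrist_force: [0.0, -0.2, 0.7]
width: 0.0514
time: 13.18
tcp_pos: [0.6081, -0.3499, 0.0703]
eef_rot: [[-1.0, -0.001, 0.001], [-0.001, 1.0, -0.001], [-0.001, -0.001, -1.0]]
wrist_force: [0.1, -1.1, -0.7]
width: 0.0513
time: 13.43
tcp_pos: [0.6069, -0.35, 0.0716]
eef_rot: [[-1.0, 0.001, -0.0], [0.001, 1.0, -0.0], [0.0, -0.0, -1.0]]
wrist_force: [0.7, -0.4, 0.8]
width: 0.0514
```

```bash
python3 - <<'E'
from h import *
im=measure("scene",["f88","c76","c90"]); save(im,"s3.png",(60,130,280,320))
E
```

```text
scene f88 hub [ 0.6098 -0.3517] ext [0.034 0.027] foot circ [ 0.6093 -0.3454] 115
scene c90 rect [ 0.4632 -0.1804] [108.  99.] 6
```

View pics/s3.png

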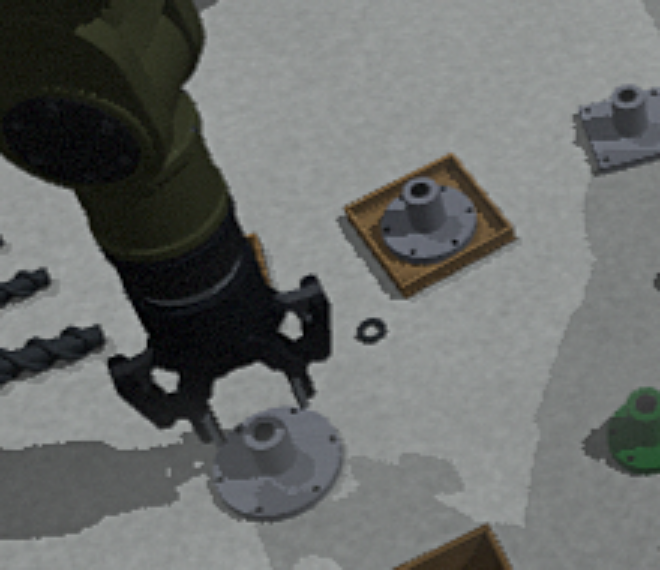

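Flange_74 lies flat and centred in carton_90 at crop (430,225). The jaws straddle the hub of flange_88 at (265,440), so I'll grip it.

```bash
python3 -m inch '[[-0.2,[-0.0005,0,0.02],[0,0,0]],[-0.2,[0,0,0.016],[0,0,0]],[-0.2,[0,0,0.008],[0,0,0]],[-0.2,[0,0,0],[0,0,0]],[-0.2,[0,0,0],[0,0,0]]]'
python3 -m inch '[[1,[0,0,0],[0,0,0]],[1,[0,0,0],[0,0,0]],[1,[0,0,0],[0,0,0]],[1,[0,0,0],[0,0,0]],[1,[0,0,0],[0,0,0]]]' 80
python3 -m inch '[[1,[0,0,-0.01],[0,0,0]],[1,[0,0,-0.02],[0,0,0]],[1,[0,0,-0.035],[0,0,0]],[1,[0,0,-0.035],[0,0,0]],[1,[0,0,0],[0,0,0]]]'
```

```text
time: 13.9
tcp_pos: [0.6079, -0.35, 0.0278]
eef_rot: [[-1.0, 0.0, 0.0], [0.0, 1.0, -0.0], [-0.0, -0.0, -1.0]]
wrist_force: [-0.2, -0.3, 0.8]
width: 0.0513
time: 14.32
tcp_pos: [0.6089, -0.3509, 0.0292]
eef_rot: [[-1.0, 0.0, 0.002], [0.0, 1.0, -0.002], [-0.002, -0.002, -1.0]]
wrist_force: [-1.3, -1.9, 6.6]
width: 0.0258
time: 14.73
tcp_pos: [0.6113, -0.3516, 0.1354]
eef_rot: [[-1.0, 0.0, 0.009], [0.0, 1.0, -0.005], [-0.009, -0.005, -1.0]]
wrist_force: [2.4, -2.0, -2.6]
width: 0.0259
```

```bash
python3 -m inch '[[1,[0.006,0.02,0],[0,0,0]],[1,[0.0105,0.033,0],[0,0,0]],[1,[0.0105,0.033,0],[0,0,0]],[1,[0.0105,0.033,0],[0,0,0]],[1,[0.0105,0.033,0],[0,0,0]]]'
python3 -m inch '[[1,[0.0105,0.033,0],[0,0,0]],[1,[0.0105,0.033,0],[0,0,0]],[1,[0.0105,0.033,0],[0,0,0]],[1,[0.0105,0.033,0],[0,0,0]],[1,[0.0105,0.033,0],[0,0,0]]]'
python3 -m inch '[[1,[0.0105,0.033,0],[0,0,0]],[1,[0.0105,0.033,0],[0,0,0]],[1,[0.0105,0.033,0],[0,0,0]],[1,[0.0105,0.033,0],[0,0,0]],[1,[0.0105,0.033,0],[0,0,0]]]'
python3 -m inch '[[1,[0.008,0.025,0],[0,0,0]],[1,[0.0045,0.015,0],[0,0,0]],[1,[0,0,0.015],[0,0,0]],[1,[0,0,0.02],[0,0,0]],[1,[0,0,0.02],[0,0,0]]]'
python3 -m inch '[[1,[0,0,0.01],[0,0,0]],[1,[0,0,0],[0,0,0]],[1,[0,0,0],[0,0,0]],[1,[0,0,0],[0,0,0]]]'
```

```text
time: 15.15
tcp_pos: [0.5583, -0.1961, 0.1265]
eef_rot: [[-1.0, 0.001, -0.001], [0.001, 1.0, 0.001], [0.001, 0.001, -1.0]]
wrist_force: [1.2, 0.3, -4.0]
width: 0.0258
time: 15.57
tcp_pos: [0.5058, -0.0311, 0.1268]
eef_rot: [[-1.0, 0.0, -0.001], [0.0, 1.0, 0.0], [0.001, 0.0, -1.0]]
wrist_force: [0.6, 0.3, -4.8]
width: 0.0261
time: 15.98
tcp_pos: [0.4534, 0.1336, 0.127]
eef_rot: [[-1.0, 0.0, -0.001], [0.0, 1.0, 0.0], [0.001, 0.0, -1.0]]
wrist_force: [0.8, -0.3, -4.6]
width: 0.0254
time: 16.4
tcp_pos: [0.4422, 0.173, 0.0719]
eef_rot: [[-1.0, -0.001, 0.001], [-0.001, 1.0, 0.001], [-0.001, 0.001, -1.0]]
wrist_force: [-0.6, -0.6, -4.4]
width: 0.0261
time: 16.73
tcp_pos: [0.443, 0.1724, 0.063]
eef_rot: [[-1.0, 0.0, 0.001], [0.0, 1.0, 0.0], [-0.001, 0.0, -1.0]]
wrist_force: [-0.2, 0.4, -3.9]
width: 0.026
```

```bash
python3 -m inch '[[1,[0.001,0,0.014],[0,0,0]],[1,[0,0,0.01],[0,0,0]],[1,[0,0,0.005],[0,0,0]],[1,[0,0,0.001],[0,0,0]],[1,[0,0,0],[0,0,0]]]'
python3 -m inch '[[1,[0,0,0.001],[0,0,0]],[1,[0,0,0],[0,0,0]],[1,[0,0,0],[0,0,0]]]'
```

```text
time: 17.15
tcp_pos: [0.4413, 0.1722, 0.0331]
eef_rot: [[-1.0, 0.0, -0.0], [0.0, 1.0, 0.0], [0.0, 0.0, -1.0]]
wrist_force: [-3.5, -1.4, 6.1]
width: 0.0258
time: 17.4
tcp_pos: [0.4413, 0.1722, 0.0331]
eef_rot: [[-1.0, 0.0, 0.0], [0.0, 1.0, 0.0], [-0.0, 0.0, -1.0]]
wrist_force: [-7.7, -3.2, 18.1]
width: 0.026
```

```bash
python3 -m inch '[[0.1,[0,0,0],[0,0,0]],[-0.2,[0,0,0],[0,0,0]],[-0.2,[0,0,0],[0,0,0]],[-0.2,[0,0,0],[0,0,0]],[-0.2,[0,0,-0.02],[0,0,0]]]' 60
python3 -m inch '[[-0.2,[0,0,-0.03],[0,0,0]],[-0.2,[0,0,-0.03],[0,0,0]],[-0.2,[-0.02,-0.009,-0.01],[0,0,0]],[-0.2,[-0.036,0,0],[0,0,0]],[-0.2,[-0.036,0,0],[0,0,0]]]'
python3 -m inch '[[-0.2,[-0.036,0,0],[0,0,0]],[-0.2,[-0.026,0,0],[0,0,0]],[-0.2,[-0.0115,0,0.01],[0,0,0]],[-0.2,[0,0,0.02],[0,0,0]],[-0.2,[0,0,0.02],[0,0,0]]]'
python3 -m inch '[[-0.2,[0,0,0],[0,0,0]],[-0.2,[0,0,0],[0,0,0]],[-0.2,[0,0,0],[0,0,0]]]'
python3 - <<'E'
from h import *
im=img("scene"); save(im,"s4.png",(240,80,460,260))
E
```

```text
time: 17.82
tcp_pos: [0.439, 0.1713, 0.0487]
eef_rot: [[-1.0, 0.0, -0.005], [0.0, 1.0, -0.002], [0.005, -0.002, -1.0]]
wrist_force: [-0.4, 0.5, -0.2]
width: 0.0512
time: 18.23
tcp_pos: [0.5349, 0.1633, 0.1227]
eef_rot: [[-1.0, -0.0, 0.002], [-0.0, 1.0, 0.001], [-0.002, 0.001, -1.0]]
wrist_force: [0.9, -0.1, 0.9]
width: 0.0514
time: 18.65
tcp_pos: [0.6088, 0.1633, 0.0708]
eef_rot: [[-1.0, 0.001, 0.002], [0.001, 1.0, 0.001], [-0.002, 0.001, -1.0]]
wrist_force: [-0.3, 0.5, -0.7]
width: 0.0511
time: 18.9
tcp_pos: [0.6071, 0.1634, 0.0719]
eef_rot: [[-1.0, -0.0, 0.0], [-0.0, 1.0, 0.0], [-0.0, 0.0, -1.0]]
wrist_force: [-0.0, -0.1, -0.2]
width: 0.0513
```

View pics/s4.png

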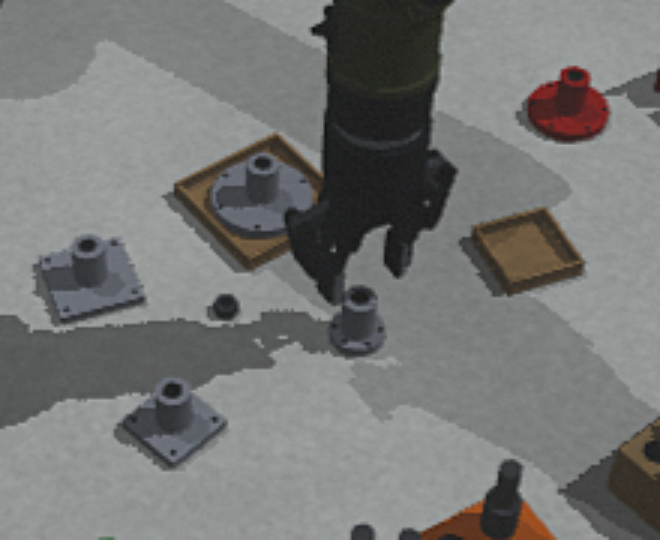

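Flange_88 is seated in carton_104 at crop (262,195). The jaws are over flange_46 at (358,320), and the squares haven't moved. I'll take the last one.

```bash
python3 -m inch '[[-0.2,[0,0,0.02],[0,0,0]],[-0.2,[0,0,0.016],[0,0,0]],[-0.2,[0,0,0.008],[0,0,0]],[-0.2,[0,0,0],[0,0,0]],[-0.2,[0,0,0],[0,0,0]]]'
python3 -m inch '[[1,[0,0,0],[0,0,0]],[1,[0,0,0],[0,0,0]],[1,[0,0,0],[0,0,0]],[1,[0,0,0],[0,0,0]],[1,[0,0,0],[0,0,0]]]'
python3 -m inch '[[1,[0,0,-0.01],[0,0,0]],[1,[0,0,-0.02],[0,0,0]],[1,[0,0,-0.03],[0,0,0]],[1,[0,0,-0.02],[0,0,0]],[1,[0,0.02,0],[0,0,0]]]'
python3 -m inch '[[1,[0,0.034,0],[0,0,0]],[1,[0.003,0.034,0],[0,0,0]],[1,[0,0.034,0],[0,0,0]],[1,[0,0.03,0],[0,0,0]],[1,[0,0.018,0],[0,0,0]]]'
python3 -m inch '[[1,[0,0,0.02],[0,0,0]],[1,[0,0,0.025],[0,0,0]],[1,[0,0,0],[0,0,0]],[1,[0,0,0],[0,0,0]],[1,[0,0,0],[0,0,0]]]'
python3 - <<'E'
from h import *
save(img("scene"),"s5.png",(330,80,500,220))
E
```

```text
time: 19.37
tcp_pos: [0.6071, 0.1633, 0.0278]
eef_rot: [[-1.0, -0.0, 0.0], [-0.0, 1.0, 0.0], [-0.0, 0.0, -1.0]]
wrist_force: [0.3, -0.1, 0.2]
width: 0.0514
time: 19.78
tcp_pos: [0.608, 0.1634, 0.0288]
eef_rot: [[-1.0, 0.0, 0.003], [0.0, 1.0, 0.0], [-0.003, 0.0, -1.0]]
wrist_force: [-1.3, -1.4, 6.3]
width: 0.0266
time: 20.2
tcp_pos: [0.6097, 0.1814, 0.1127]
eef_rot: [[-1.0, 0.003, 0.007], [0.003, 1.0, 0.0], [-0.007, 0.0, -1.0]]
wrist_force: [1.4, 1.4, -2.5]
width: 0.0264
time: 20.62
tcp_pos: [0.6032, 0.3366, 0.1076]
eef_rot: [[-1.0, -0.002, -0.0], [-0.002, 1.0, 0.001], [0.0, 0.001, -1.0]]
wrist_force: [0.3, -0.2, -2.0]
width: 0.0262
time: 21.03
tcp_pos: [0.6041, 0.3331, 0.0631]
eef_rot: [[-1.0, 0.0, 0.0], [0.0, 1.0, 0.0], [-0.0, 0.0, -1.0]]
wrist_force: [0.8, 0.1, -0.9]
width: 0.0261
```

View pics/s5.png

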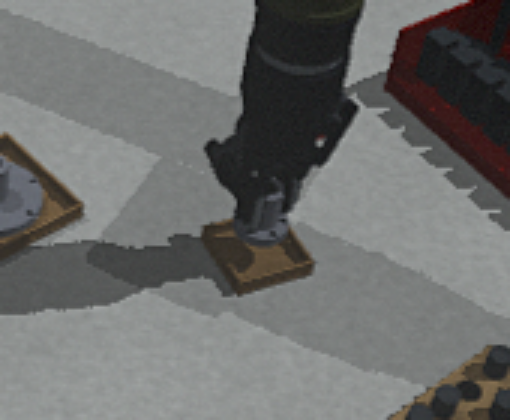

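Flange_46 is held level over carton_62, with the flange at crop (262,230) and the carton at (258,255). I'll lower it, release, and back off.

```bash
python3 -m inch '[[1,[0,0,0.014],[0,0,0]],[1,[0,0,0.01],[0,0,0]],[1,[0,0,0.005],[0,0,0]],[1,[0,0,0.001],[0,0,0]],[1,[0,0,0],[0,0,0]]]'
python3 -m inch '[[1,[0,0,0.001],[0,0,0]],[1,[0,0,0],[0,0,0]],[1,[0,0,0],[0,0,0]]]'
python3 -m inch '[[0.1,[0,0,0],[0,0,0]],[-0.2,[0,0,0],[0,0,0]],[-0.2,[0,0,0],[0,0,0]],[-0.2,[0,0,0],[0,0,0]],[-0.2,[0,0,-0.02],[0,0,0]]]'
python3 -m inch '[[-0.2,[0,0,-0.03],[0,0,0]],[-0.2,[0,0,-0.03],[0,0,0]],[-0.2,[0,0,-0.03],[0,0,0]],[-0.2,[0,0,-0.03],[0,0,0]],[-0.2,[0.025,0.025,-0.02],[0,0,0]]]'
python3 -m inch '[[-0.2,[0.028,0.02,0],[0,0,0]],[-0.2,[0.028,0.02,0],[0,0,0]],[-0.2,[0.028,0.02,0],[0,0,0]],[-0.2,[0.028,0.02,0],[0,0,0]],[-0.2,[0.028,0.02,0],[0,0,0]]]'
python3 -m inch '[[-0.2,[0.028,0.02,0],[0,0,0]],[-0.2,[0.028,0.02,0],[0,0,0]],[-0.2,[0.028,0.02,0],[0,0,0]],[-0.2,[0.028,0.02,0],[0,0,0]],[-0.2,[0,0,0],[0,0,0]]]'
python3 - <<'E'
from h import *
NOM.update(f74=(.461,-.18),f60=(.444,-.347),f88=(.441,.172),f46=(.604,.333))
for n in("top","scene"):
    im=measure(n); save(im,n+"F.png",(180,150,500,290) if n=="top" else None)
E
```

```text
time: 21.5
tcp_pos: [0.6039, 0.3329, 0.0328]
eef_rot: [[-1.0, 0.0, 0.0], [0.0, 1.0, -0.0], [-0.0, -0.0, -1.0]]
wrist_force: [-1.5, -1.4, 1.0]
width: 0.0265
time: 21.75
tcp_pos: [0.6039, 0.333, 0.0328]
eef_rot: [[-1.0, 0.0, 0.0], [0.0, 1.0, -0.0], [-0.0, -0.0, -1.0]]
wrist_force: [-4.9, -3.1, 9.0]
width: 0.0263
time: 22.17
tcp_pos: [0.6012, 0.3318, 0.0472]
eef_rot: [[-1.0, 0.0, -0.006], [0.0, 1.0, -0.003], [0.006, -0.003, -1.0]]
wrist_force: [-0.8, -0.9, 0.3]
width: 0.0512
time: 22.58
tcp_pos: [0.5833, 0.3554, 0.1944]
eef_rot: [[-1.0, 0.006, 0.005], [0.006, 1.0, -0.0], [-0.005, 0.0, -1.0]]
wrist_force: [0.1, 0.8, 0.7]
width: 0.0514
time: 23.0
tcp_pos: [0.4375, 0.459, 0.1912]
eef_rot: [[-1.0, 0.0, 0.0], [0.0, 1.0, 0.0], [-0.0, 0.0, -1.0]]
wrist_force: [0.1, 0.9, -0.3]
width: 0.0512
time: 23.42
tcp_pos: [0.322, 0.5416, 0.1911]
eef_rot: [[-1.0, -0.006, -0.002], [-0.006, 1.0, 0.002], [0.002, 0.002, -1.0]]
wrist_force: [1.1, -1.6, -0.4]
width: 0.0513
top f46 hub [0.6018 0.3334] ext [0.028 0.03 ] foot circ [0.6032 0.3325] 116
top f60 hub [ 0.4431 -0.3434] ext [0.026 0.031] foot circ [ 0.445
[... 460 characters left out ...]
c104 rect [0.4409 0.1737] [112. 112.] 6
scene f46 hub [0.6037 0.3333] ext [0.036 0.034] foot circ [0.6011 0.3337] 106
scene f60 hub [ 0.4439 -0.3463] ext [0.038 0.027] foot circ [ 0.4429 -0.3477] 125
scene f74 hub [ 0.4632 -0.1802] ext [0.038 0.028] foot circ [ 0.4586 -0.1793] 129
scene f88 hub [0.4419 0.1721] ext [0.04  0.033] foot circ [0.4385 0.1747] 131
scene s58 hub [ 0.6161 -0.0094] ext [0.032 0.03 ] foot circ [ 0.619 -0.006] 107
scene s72 hub [0.4522 0.0022] ext [0.035 0.03 ] foot circ [0.4513 0.0013] 104
scene c62 rect [0.6072 0.3296] [58. 58.] 78
scene c76 rect [ 0.4462 -0.3489] [84. 94.] 82
scene c90 rect [ 0.4633 -0.1802] [108.  99.] 6
scene c104 rect [0.4421 0.1659] [113. 101.] 9
```

```bash
python3 -c "
import cv2;a=cv2.imread('pics/topF.png');cv2.imwrite('pics/topF2.png',cv2.resize(a,(800,350)))"
```

```text
(no output)
```

View pics/topF2.png

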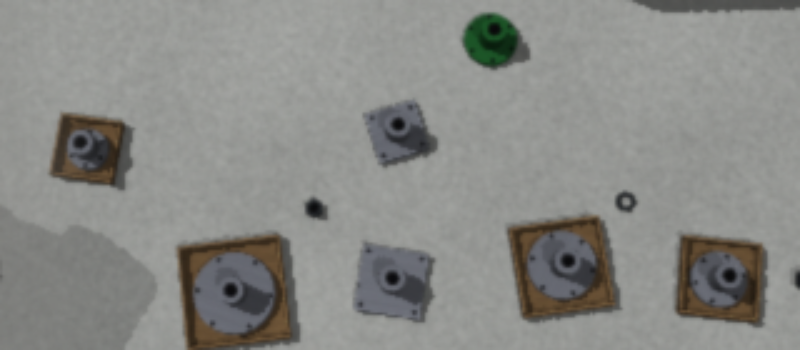

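View pics/sceneF.png

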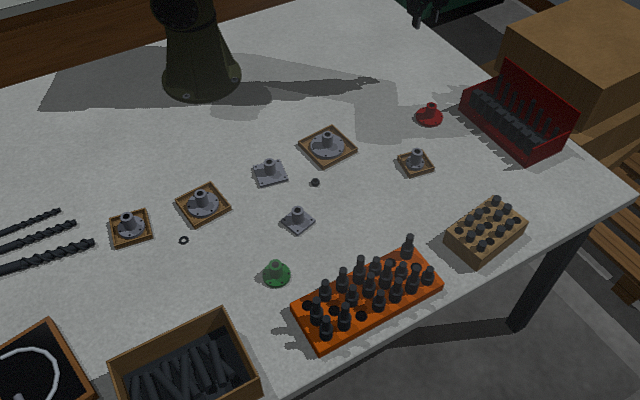

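All four flanges lie flat and centred in their cartons: top crop (88,148), (235,290), (565,262) and (722,278). The squares and both decoys are where they started, and the arm is clear.

```bash
python3 -m inch '[[-0.2,[0,0,0],[0,0,0]],[-0.2,[0,0,0],[0,0,0]],[-0.2,[0,0,0],[0,0,0]]]' && python3 -c "
from cell import bot
print(bot.finish_job())"
```

```text
time: 23.77
tcp_pos: [0.328, 0.5375, 0.191]
eef_rot: [[-1.0, 0.002, 0.0], [0.002, 1.0, -0.0], [-0.0, -0.0, -1.0]]
wrist_force: [0.2, 1.4, 0.5]
width: 0.0508
the job is handed in; nothing more can be done
None
```

All four round flanges are in their own cartons, hub up, and the job is handed in at about 24 s of the 104 s. I gripped each one by the hub and lowered it until it was at the carton floor before letting go. No verdict came back from the hand-in.

- **Placing:** in the final top view the hub centres sit within about 3 mm of the carton centres (limit 13 mm), and all four look flat in both views.
- **Left alone:** both square-footed pieces measure within about 2 mm of where they started, and the red and green look-alikes are where they were.
- **Robot:** the gripper was open and clear of everything at the end. The highest wrist force I read was about 20 N.
- **Disagreements:** the two cameras differ by about 3 mm throughout, so I used positions midway between them. For the smallest and largest cartons, the scene view puts hub and carton up to about 6 mm apart. I trust the top view there, because its carton sizes came out right. My fitted circles for the flange feet came out too large, so I did not use them.

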